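Load the bearing spinner, click its guards shut and start it

ROBOT

A 7-joint arm with a two-finger parallel gripper is mounted at the origin on the work surface. World frame = base frame: x ahead of the robot, y to its left, z up, the work surface at z = 0. Lengths are in m, angles in degrees, forces in N, time in s.
With the tool pointing down it reaches from about 0.425 to 0.875 m from the base axis. Payload 4.7 kg.
Tool frame: the origin (TCP) lies between the finger pads; the fingertips stand 19 mm ahead of it and the grasp point (between the pads) is the TCP; x points along the fingers, z is the direction in which the jaws open and shut, and the axes are right-handed (so a half turn about x gives the same grasp; the last joint's range is limited). The gripper opens to 87 mm and grips with 3 to 60 N. Pads are 19 mm wide; open, the fingers measure 117 mm over their backs; the gripper's body (75 mm by 190 mm) begins 51 mm behind the grasp point.
Start: joints at [-66.171, 18.392, -4.016, 83.108, 1.295, 78.541, -3.26], TCP at [0.254, 0.598, 0.242] pointing down, gripper open.
Joint ranges: [-163.93, 163.93], [-17.29, 119.83], [-79.2, 71.16], [3.27, 140.29], [-89.18, 269.18], [5.43, 117.66], [-154.24, 154.24]. Speed limits (degrees/s): [147.25, 147.25, 180, 180, 180, 180, 180].

INTERFACE

Orientations are given as [roll, pitch, yaw] about the fixed x, y, z axes, in that order (R = Rz(yaw) Ry(pitch) Rx(roll)).
In Python, from cell import monitor, read_camera, camera_model, env, regions_of gives the robot as it stands. The module is installed in compiled form; this text tells all that it offers.
- The arm moves only by the tool step_arm, never from a script. Its argument "deltas" is a list of rows, each a list of 5 numbers: the gripper's target within -1 to 1 (fully open at 1, half-way at 0, shut at -1), then the shift along the tool's x, y, z in m, then the turn about the tool's x in degrees. A call has 1 to 12 rows; each row is the pose to reach, as a shift and turn from the pose commanded when the call began, along the tool's axes at that moment; what a row does not reach only later rows make up. A row lasts 1/8 s, in which the tool goes at most 62.5 mm and 10.7 degrees, less where a joint would pass 70% of its speed; a pose out of reach is approached as far as the arm can. A call with a gripper value outside its range is refused whole. The fingers move at their own pace and stop on an object; "newtons" is the grip in N (left out, the last holds). Time passes only in rows, so rows that repeat a pose let the fingers close. It gives the time, the measured TCP pose, the force and the opening at its end, in the units of the state.
- monitor.get_obs(): the state, without advancing time (a new reading comes with each control period).
- read_camera(name): name is "side" or "top" or "wrist"; returns (picture, depth): 400x640x3 uint8, red, green, blue; 400x640 float32, m along the optical axis (not along the pixel's ray), 0 where there is no reading.
- camera_model(name): a dict with "fx", "fy", "cx", "cy" (pixels), "xyz" and "attitude" of the camera in the world. Camera axes: x right, y down, z forward; pixel columns grow to the right and rows downward; lengths in m; the calibration is good to about 2 mm. A picture is of the moment at which its call begins: read the wrist's pose just before it. camera_model takes no time and is no camera call; for the wrist camera it gives the pose at the moment of the call.
- env.sign_off(): hands the job in, once; it reports no verdict.
Trained networks look in the newest picture that a camera, given by its name, has taken for a name from the list of things; names that differ only in an ending like _2 or _b are one class to them, and where a whole thing is asked for, a point or a joint stands for the part that bears it (a point fixed in the world has none). Each returns a list of dicts, best first, with "p" (0 to 1); they miss things now and then, are a little off and sometimes report something else, mostly with a low value. They report only what shows in the picture. A call takes as long as a camera call. They do not tell look-alikes from the thing itself.
- regions_of(camera, thing): "pixels" (400x640 bool, what is visible of it) and "pixel" ([column, row] in pixels, amid what is visible of it).
The state is a dict: "time_s": time; "qpos": joint angles; "joint_velocities": joint speeds; "effort": joint torques, N m; "tool_pos": TCP position; "tool_rot": TCP orientation; "force": force on the tool from outside, world axes, zero at the start; "wrist_torque": the same for the moment, N m; "grip_width": finger opening in m.
Only numpy, scipy, OpenCV 4.12 (cv2) and the standard library are available. Lean on these libraries where they do the work, as an engineer would, in place of code of your own. Each camera call takes 0.05 s, during which the arm holds its last target. There are 200 camera calls.

TASK

Load the spinner: put every loose skate wheel that lies on the tiles onto its upright spindle, fully home, in order of size with the largest at the bottom. Then press both guard leaves down until their catches hold them shut, only after that switch the rocker on by pressing down its raised end (the end away from the robot), and finally press the small switch cover down over the rocker until it clicks and stays shut. Leave the jar, the puller and the skate tool where they are.

Things in the scene. Friction and masses are not known exactly. Their poses are not given: they have to be found in the camera images.
- spinner: boxy cream bearing spinner, fixed. Origin under the centre of its main box, on the tiles; x away from the robot at yaw 0, y left, z up. Main box 170 (x) by 184 (y) by 97 mm high, open-topped, well inside 144 (x) by 160 (y) mm; a black catch block on the rim at the -y end is 105 mm high. On its +y side a switch ledge 100 (x) by 80 (y) mm, 58 mm high
- spindle_foot (a point): where the spindle leaves its turntable, on the spindle's axis at the top of the turntable, 25 mm above the tiles; axes as the spinner's. The steel spindle is 16 mm thick, 58 mm tall from here, its top 8 mm tapered to 8 mm. The bottom wheel rests on the turntable; four stacked wheels reach 60 mm above this point, under the shut guard (65 mm)
- guard_near_hinge (a point): middle of the hinge line of the near guard leaf (along the spinner's y, at the well's edge towards the robot); fixed on the spinner, axes as the spinner's. The shut leaf reaches from here towards +x: a grey flap, 72 mm from hinge to free edge, 152 mm along the hinge, 5 mm thick, its shut top face 2.5 mm above this point; black strip on the outer face near the free edge
- guard_far_hinge (a point): middle of the hinge line of the far guard leaf (along the spinner's y, at the well's edge away from the robot); fixed on the spinner, axes as the spinner's. The shut leaf reaches from here towards -x: a grey flap, 72 mm from hinge to free edge, 152 mm along the hinge, 5 mm thick, its shut top face 2.5 mm above this point; black strip on the outer face near the free edge
- switch_cover_hinge (a point): middle of the hinge line of the switch cover (along the spinner's x, 20 mm above the ledge at its outer, +y, edge); fixed on the spinner, axes as the spinner's. The shut cover reaches from here towards -y: a grey flap with short skirts, 60 mm from hinge to free edge, 80 mm along the hinge, 4 mm thick, its shut top face 2 mm above this point
- rocker_pivot (a point): pivot of the rocker switch in the top of the ledge, 4 mm above the ledge; fixed on the spinner, axes as the spinner's. The black rocker is 52 mm long (x), 26 mm wide and 12 mm thick, centred on the pivot; off, its +x end stands up about 11 mm above the pivot and its -x end is down
- guard_near (a joint): angle (rad) of the near guard leaf: 0 = shut, level in the box's mouth; starts open at about 1.4 to 1.75 (its stop). A light spring (under 0.15 N m) opens it. Push its outer face away from the robot, over and down: in the last 0.25 rad a spring ball catch resists, about 10 N near the free edge, then it snaps past and stays at 0; let go earlier, it springs open
- guard_far (a joint): angle (rad) of the far guard leaf: 0 = shut, level in the box's mouth; starts open at about 1.4 to 1.75 (its stop). A light spring (under 0.15 N m) opens it. Push its outer face towards the robot, over and down: in the last 0.25 rad a spring ball catch resists, about 10 N near the free edge, then it snaps past and stays at 0; let go earlier, it springs open
- switch_cover (a joint): angle (rad) of the switch cover: 0 = shut, level over the rocker; starts open at about 1.4 to 1.75 (its stop). A light spring opens it. Push its outer face towards the main box (-y), over and down: in the last 0.27 rad a spring ball catch resists, about 10 N near the free edge, then it snaps past and stays at 0; let go earlier, it springs open
- rocker (a joint): angle (rad) of the rocker: 0 = off (+x end up), 0.4 = on (+x end pressed down). It stays where it is left; about 3 N pressed near its end moves it
- wheel_68_center (a point): skate wheel without bearings, a pale cream urethane ring of 68 mm diameter and 15 mm thick with a grey hub ring and a 22 mm bore right through; same on both faces. It lies flat on the tiles. This point is its centre, half-way up; z along the bore. Only 2 to 4 of the four wheels are there
- wheel_60_center (a point): skate wheel without bearings, a pale cream urethane ring of 60 mm diameter and 15 mm thick with a grey hub ring and a 22 mm bore right through; same on both faces. It lies flat on the tiles. This point is its centre, half-way up; z along the bore. Only 2 to 4 of the four wheels are there
- wheel_52_center (a point): skate wheel without bearings, a pale cream urethane ring of 52 mm diameter and 15 mm thick with a grey hub ring and a 22 mm bore right through; same on both faces. It lies flat on the tiles. This point is its centre, half-way up; z along the bore. Only 2 to 4 of the four wheels are there
- wheel_44_center (a point): skate wheel without bearings, a pale cream urethane ring of 44 mm diameter and 15 mm thick with a grey hub ring and a 22 mm bore right through; same on both faces. It lies flat on the tiles. This point is its centre, half-way up; z along the bore. Only 2 to 4 of the four wheels are there
- jar_center (a point): bystander: brown glass jar with a tin lid, 72 mm across and 100 mm tall, loose; centre, half-way up
- puller_center (a point): bystander: red anodized bearing puller lying flat, about 110 by 115 mm, 16 mm high, loose; middle of its crossbar
- skate_tool_center (a point): bystander: yellow plastic T-shaped skate tool lying flat, about 160 by 90 mm, 12 mm high, loose; middle of its shaft
Things that resemble listed ones, but are neither listed nor needed, are in the scene too. What is shaped like the part that bears wheel_68_center but orange or yellow is not meant.

How it is judged:
By the outcome, as a careful person would: the job done as asked, in the order asked, and still so for the second after the job is handed in, with the robot touching nothing.
Of wheel_68, wheel_60, wheel_52, wheel_44 only 2 to 4 are there at a start; the rules pass over those that are not, and their reading is None.
At some moment in a run one of wheel_68, wheel_60, wheel_52, wheel_44 may be knocked a few centimetres aside while the robot is not near it.
It also fails if it takes over 210 s, if anything falls off the work surface, if the arm or the gripper's body presses on something with over 40 N, if the wrist force passes 120 N, or if a joint passes its speed limit or range.

## Working session

There is one attempt and no reset: what is moved stays moved. The work goes in short steps, Python scripts to look and compute and a tool call to move; the robot and the scene stay as the last step left them, time stands still between calls to the robot, and variables do not carry over. Pictures are saved under pics/ and viewed, about 12 in all and at most 16, crops included, and the job is handed in when it is done.

Besides the shell and the picture viewer there is one more tool, called after "Call:" as name(argument=value, ...), one argument or row to a line, values as JSON. step_arm: Moves the arm, as the interface text tells. Its arguments: {"type":"object","properties":{"deltas":{"type":"array"},"newtons":{"type":"number"}},"required":["deltas"]}

```bash
mkdir -p pics; cat > h.py <<'E'
import numpy as np, cv2
from scipy.spatial.transform import Rotation as R
from cell import monitor, read_camera, camera_model, env, regions_of
def cam(name):
    m=camera_model(name); im,d=read_camera(name); return m,im,d
def rot(m):
    a=np.array(m["attitude"]); 
    return a if a.shape==(3,3) else R.from_euler("xyz",a,degrees=True).as_matrix()
def cloud(m,d):
    v,u=np.mgrid[0:400,0:640]
    P=np.stack([(u-m["cx"])/m["fx"]*d,(v-m["cy"])/m["fy"]*d,d],-1)
    return P@rot(m).T+np.array(m["xyz"])
def save(n,im): cv2.imwrite(f"pics/{n}.png",cv2.cvtColor(im,cv2.COLOR_RGB2BGR))
E
python3 - <<'E'
from h import *
print(monitor.get_obs())
for n in ["top","side"]:
    m,im,d=cam(n); print(n,m); save(n+"0",im); np.savez(f"{n}0.npz",im=im,d=d,P=cloud(m,d))
    P=cloud(m,d)
    for t in ["spinner","wheel_68_center","wheel_60_center","wheel_52_center","wheel_44_center","guard_near","guard_far","switch_cover","rocker","jar_center","puller_center","skate_tool_center"]:
        try:
            for r in regions_of(n,t)[:5]:
                k=r["pixels"]&(d>0); q=P[k]
                print(t,round(r["p"],2),np.round(r["pixel"]),k.sum(),np.round(np.median(q,0),3) if len(q) else None,np.round(q.min(0),3),np.round(q.max(0),3))
        except Exception as e: print(t,repr(e)[:200])
print(monitor.get_obs()["time_s"])
E
```

```text
{'time_s': 0.0, 'qpos': array([-66.17291109,  18.44038451,  -4.01630854,  83.17330869,
         1.29612261,  78.53973211,  -3.25991307]), 'joint_velocities': array([ 0.08448951, -0.05647758, -0.01987893,  0.00510634,  0.02596059,
       -0.05982072, -0.03588609]), 'effort': array([ 6.69216442e-04, -4.91294217e+01, -4.03397027e-01, -3.12521303e+01,
       -6.36478420e-02,  4.40403877e-02,  1.65521074e-04]), 'tool_pos': array([0.25402377, 0.59776507, 0.24046052]), 'tool_rot': array([-176.58427211,   89.8916877 , -109.60059819]), 'force': array([0.38457542, 0.00384542, 0.1147275 ]), 'wrist_torque': array([-0.01314   , -0.00881511, -0.03053191]), 'grip_width': 0.08713017805309124}
top {'fx': 361.6323495440898, 'fy': 361.6323495440898, 'cx': 317.09816922273177, 'cy': 200.40294456583175, 'xyz': array([ 0.40090311, -0.02976666,  1.25455191]), 'attitude': array([-175.85595987,    0.3600338 ,  -88.5900164 ])}
spinner 0.83 [291. 173.] 4314 [0.58  0.074 0.056] [ 0.485 -0.053 -0.008] [0.704 0.257 0.17 ]
wheel_68_center 0.81 [419. 140.] 291 [ 0.712 -0.369  0.014] [ 0.68  -0.408 -0.009] [ 0.746 -0
[... 2416 characters left out ...]
.24   0.021]
guard_far 0.87 [362. 167.] 505 [0.656 0.048 0.135] [ 0.644 -0.026  0.095] [0.669 0.129 0.167]
switch_cover 0.21 [339. 180.] 4429 [0.582 0.05  0.075] [ 0.484 -0.055 -0.005] [0.747 0.386 0.169]
rocker 0.47 [321. 182.] 433 [0.503 0.031 0.131] [ 0.494 -0.041  0.016] [0.569 0.131 0.169]
jar_center 0.64 [280. 124.] 473 [0.49  0.438 0.068] [0.459 0.423 0.001] [0.529 0.495 0.104]
puller_center 0.76 [406. 244.] 553 [ 0.686 -0.213  0.014] [ 0.645 -0.266 -0.005] [ 0.777 -0.157  0.022]
skate_tool_center 0.88 [239. 165.] 298 [0.303 0.317 0.01 ] [ 0.212  0.262 -0.003] [0.364 0.381 0.017]
skate_tool_center 0.17 [339. 181.] 4494 [0.581 0.051 0.074] [ 0.484 -0.055 -0.006] [0.671 0.392 0.169]
1.3
```

```bash
python3 - <<'E'
import cv2
a=cv2.imread("pics/top0.png"); b=cv2.imread("pics/side0.png")
cv2.imwrite("pics/top0c.png",cv2.resize(a[90:270,130:510],(800,379),interpolation=cv2.INTER_CUBIC))
cv2.imwrite("pics/side0c.png",cv2.resize(b[90:400,190:500],(600,600),interpolation=cv2.INTER_CUBIC))
E
```

```text
(no output)
```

View pics/top0c.png

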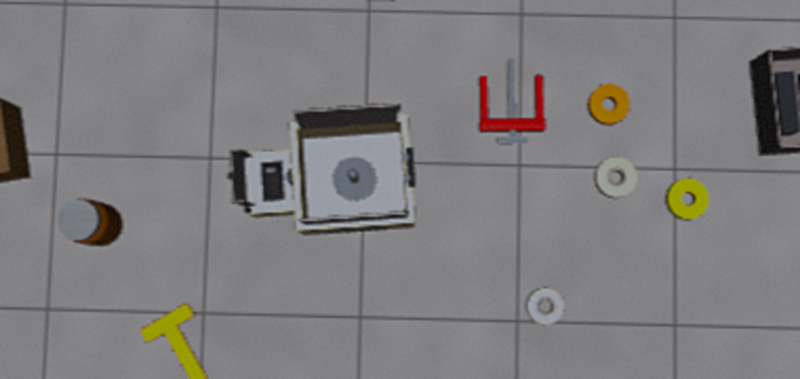

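View pics/side0c.png

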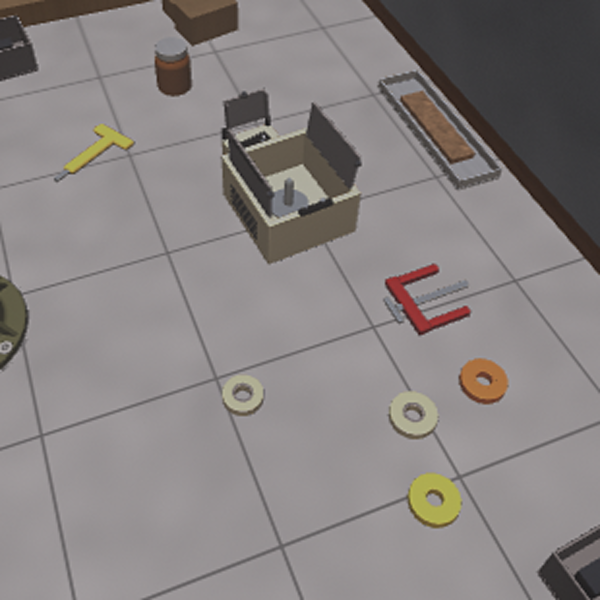

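Two cream wheels are visible: a large one at crop pixel (616,177) in the top view and a smaller one at (545,305). The look-alikes are the orange ring at (609,103) and the yellow ring at (688,198), which I rule out by colour. Next I'll measure wheel sizes and the spinner pose, and check the full picture for hidden wheels.

```bash
python3 - <<'E'
from h import *
from scipy.optimize import least_squares
for n in ["top","side"]:
    z=np.load(n+"0.npz"); P=z["P"]; im=z["im"]; d=z["d"]
    for c in [(0.592,-0.384),(0.378,-0.268)]:
        k=(np.hypot(P[...,0]-c[0],P[...,1]-c[1])<.055)&(P[...,2]>.008)&(d>0)
        q=P[k]; top=q[q[:,2]>.012]
        (cx,cy),r=cv2.minEnclosingCircle(top[:,:2].astype(np.float32))
        A=k.sum()
        print(n,c,"circ",round(cx,4),round(cy,4),"diam",round(2*r,4),"ztop",np.median(top[:,2]).round(4), im[k].mean(0).round())
    S=(P[...,0]>.45)&(P[...,0]<.72)&(P[...,1]>-.08)&(P[...,1]<.27)&(d>0)
    h=np.histogram(P[S][:,2],bins=np.arange(-.01,.18,.005)); print(h[0].tolist())
    rim=S&(abs(P[...,2]-.097)<.004)
    q=P[rim]; rect=cv2.minAreaRect(q[:,:2].astype(np.float32)); print("rim",len(q),rect)
    sp=S&(P[...,2]>.045)&(P[...,2]<.09)&(abs(P[...,0]-.58)<.03)&(abs(P[...,1]-.04)<.04)
    q=P[sp]; print("spindle",len(q),q.mean(0).round(4) if len(q) else None, q.max(0) if len(q) else None)
    led=S&(abs(P[...,2]-.058)<.004)&(P[...,1]>.11); q=P[led]; 
    if len(q)>5: print("ledge",len(q),cv2.minAreaRect(q[:,:2].astype(np.float32)))
    for nm,lo,hi in [("near",.48,.53),("far",.62,.69)]:
        g=S&(P[...,2]>.11)&(P[...,0]>lo)&(P[...,0]<hi)&(P[...,1]<.15); q=P[g]
        c=q.mean(0); u,s,vt=np.linalg.svd(q-c); print(nm,len(q),c.round(4),"normal",vt[2].round(3),"max",q.max(0).round(3),"min",q.min(0).round(3))
E
cp pics/top0.png pics/top0f.png
```

```text
top (0.592, -0.384) circ 0.592 -0.3807 diam 0.068 ztop 0.0149 [144. 146. 139.]
top (0.378, -0.268) circ 0.3782 -0.2678 diam 0.0589 ztop 0.015 [144. 146. 151.]
[91, 1751, 1466, 56, 64, 764, 772, 180, 38, 22, 35, 39, 96, 364, 171, 100, 57, 52, 54, 56, 172, 362, 114, 76, 45, 47, 47, 52, 45, 70, 44, 30, 36, 47, 106, 93, 1]
rim 490 ((0.5726531744003296, 0.08378798514604568), (0.16865301132202148, 0.26414433121681213), 5.75648832321167)
spindle 24 [0.5758 0.0453 0.0736] [0.58562877 0.05113691 0.08616634]
ledge 464 ((0.5661977529525757, 0.16610869765281677), (0.10404592007398605, 0.1588030606508255), 88.27459716796875)
near 151 [0.5017 0.0369 0.1547] normal [-0.995 -0.094  0.026] max [0.513 0.114 0.17 ] min [ 0.493 -0.041  0.11 ]
far 387 [0.6559 0.0524 0.1436] normal [-0.982 -0.094  0.162] max [0.671 0.129 0.169] min [ 0.644 -0.025  0.111]
side (0.592, -0.384) circ 0.5932 -0.3837 diam 0.0697 ztop 0.015 [162. 159. 137.]
side (0.378, -0.268) circ 0.3785 -0.2686 diam 0.0594 ztop 0.0148 [160. 156. 135.]
[31, 1101, 795, 80, 68, 255, 301, 181, 101, 127, 116, 117, 137, 213, 177, 136, 156, 162, 173, 147, 243, 305, 139, 117, 85, 79, 103, 89, 92, 82, 76, 61, 61, 67, 113, 60, 0]
rim 453 ((0.5699450373649597, 0.08555318415164948), (0.16974014043807983, 0.2717055082321167), 7.153532981872559)
spindle 47 [0.5768 0.0427 0.0668] [0.58459317 0.05266515 0.08645502]
ledge 150 ((0.5639954209327698, 0.1664416491985321), (0.15901590883731842, 0.10696381330490112), 1.6741288900375366)
near 325 [0.5028 0.0312 0.1433] normal [0.995 0.097 0.006] max [0.516 0.117 0.169] min [ 0.494 -0.041  0.11 ]
far 461 [0.6569 0.0481 0.1408] normal [ 0.984  0.094 -0.15 ] max [0.672 0.132 0.167] min [ 0.645 -0.026  0.11 ]
```

View pics/top0f.png

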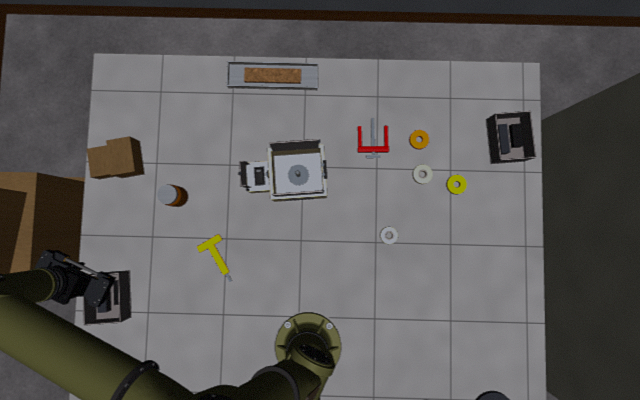

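The full view shows no other wheels, though the arm hides a strip at the lower left. Sizes come out at 68 mm at (0.592,-0.382) and 60 mm at (0.378,-0.268). The spinner yaw is about 5.4° and the spindle is near (0.577,0.044).

```bash
cat >> h.py <<'E'
def go(*targets):
    """each target (x,y,z[,jaw axis angle deg]); prints tool-frame deltas from the present pose"""
    o=monitor.get_obs(); M=R.from_euler("xyz",o["tool_rot"],degrees=True).as_matrix()
    ja=np.degrees(np.arctan2(M[1,2],M[0,2])); p=np.array(o["tool_pos"])
    print("t",round(o["time_s"],2),"tcp",p.round(4),"jaw",round(ja,2),"q7",o["qpos"][6].round(1),"F",o["force"].round(1),"w",round(o["grip_width"],4))
    for t in targets:
        a=t[3] if len(t)>3 else ja
        turn=-((a-ja+90)%180-90)
        print(t,"->",(M.T@(np.array(t[:3])-p)).round(4).tolist(),"turn",round(turn,1))
E
python3 -c "
from h import *
go((0.40,0.40,0.28,95.4),(.577,.044,.28,95.4),(.5925,-.382,.20,95.4))"
```

```text
t 1.3 tcp [0.2542 0.5982 0.2416] jaw 66.98 q7 -3.3 F [ 0.7  0.4 -0.5] w 0.0867
(0.4, 0.4, 0.28, 95.4) -> [-0.0384, -0.2117, -0.1254] turn -28.4
(0.577, 0.044, 0.28, 95.4) -> [-0.0384, -0.5138, -0.3839] turn -28.4
(0.5925, -0.382, 0.2, 95.4) -> [0.0415, -0.6947, -0.7699] turn -28.4
```

Call:
step_arm(
  deltas=[
    [1,-0.008,-0.042,-0.025,-6],
    [1,-0.016,-0.085,-0.05,-12],
    [1,-0.024,-0.127,-0.075,-18],
    [1,-0.032,-0.17,-0.1,-24],
    [1,-0.038,-0.212,-0.125,-28.4],
    [1,-0.038,-0.25,-0.158,-28.4],
    [1,-0.038,-0.288,-0.19,-28.4],
    [1,-0.038,-0.326,-0.222,-28.4],
    [1,-0.038,-0.364,-0.255,-28.4],
    [1,-0.038,-0.402,-0.288,-28.4],
    [1,-0.038,-0.44,-0.32,-28.4],
    [1,-0.038,-0.478,-0.352,-28.4],
  ],
)

```text
time_s: 2.8
tool_pos: [0.5571, 0.0859, 0.2799]
tool_rot: [-66.5, 89.9, 28.9]
force: [0.3, 0.7, 0.5]
grip_width: 0.0868
```

```bash
python3 -c "
from h import *
go((.577,.044,.28,95.4),(.5925,-.382,.20,95.4))
m,im,d=cam('wrist'); print(m); save('w1',im); np.savez('w1.npz',im=im,d=d,P=cloud(m,d))
m,im,d=cam('top'); save('t1',im)
P=cloud(m,d)
for t in ['wheel_68_center','wheel_60_center','wheel_52_center','wheel_44_center']:
    for r in regions_of('top',t)[:6]: print(t,round(r['p'],2),np.round(r['pixel']),np.median(P[r['pixels']&(d>0)],0).round(3))
"
```

```text
t 2.8 tcp [0.5571 0.0859 0.2799] jaw 95.39 q7 85.7 F [0.3 0.7 0.5] w 0.0868
(0.577, 0.044, 0.28, 95.4) -> [-0.0001, -0.0159, -0.0436] turn -0.0
(0.5925, -0.382, 0.2, 95.4) -> [0.0797, 0.0088, -0.4692] turn -0.0
{'fx': 306.579132320919, 'fy': 306.579132320919, 'cx': 317.48441084929766, 'cy': 196.8301884387762, 'xyz': array([0.4911298 , 0.07954772, 0.42172383]), 'attitude': array([ 1.65718081e+02, -3.94289935e-02,  9.54371231e+01])}
wheel_68_center 0.85 [454. 182.] [ 0.559 -0.498  0.014]
wheel_68_center 0.67 [418. 173.] [ 0.591 -0.38   0.014]
wheel_68_center 0.51 [418. 138.] [ 0.711 -0.369  0.014]
wheel_60_center 0.55 [394. 237.] [ 0.379 -0.271  0.015]
```

View pics/w1.png

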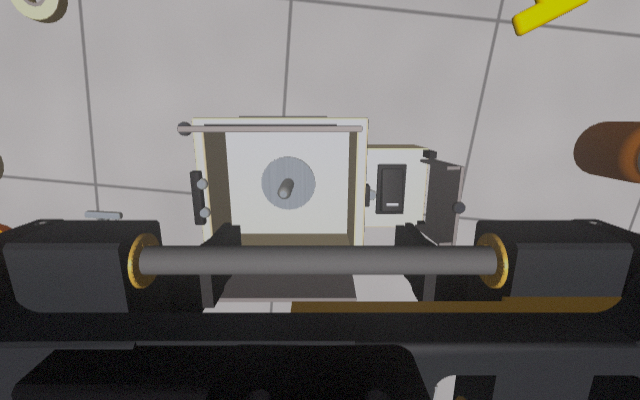

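The wrist view shows the spinner straight on: the spindle on its grey turntable at (285,185), the near leaf at row 128, and the rocker at (392,188). The leaves are clear of the well. I'll refine the spindle from this cloud and go to wheel 68.

```bash
python3 -c "
from h import *
z=np.load('w1.npz'); P=z['P']; d=z['d']; im=z['im'].astype(int)
for lo,hi in [(.035,.055),(.055,.07),(.07,.09)]:
    k=(P[...,2]>lo)&(P[...,2]<hi)&(np.hypot(P[...,0]-.577,P[...,1]-.044)<.025)&(d>0); q=P[k]
    print(lo,len(q),q.mean(0).round(4),q.min(0).round(4),q.max(0).round(4))
# turntable
v,u=np.mgrid[0:400,0:640]
k=(abs(P[...,2]-.025)<.006)&(im[...,0]<165)&(np.hypot(P[...,0]-.577,P[...,1]-.044)<.06)&(v<235)&(v>150)
k=cv2.morphologyEx(k.astype(np.uint8),cv2.MORPH_OPEN,np.ones((5,5)))
q=P[k>0]; print('tt',len(q),cv2.minEnclosingCircle(q[:,:2].astype(np.float32)),np.median(q[:,2]))
"
```

```text
0.035 44 [0.5712 0.0506 0.0451] [0.5692 0.0415 0.0352] [0.5767 0.0563 0.0547]
0.055 37 [0.5712 0.05   0.0634] [0.5691 0.0419 0.0552] [0.5777 0.0561 0.0699]
0.07 142 [0.5757 0.049  0.0781] [0.5692 0.0408 0.0708] [0.5848 0.0559 0.0829]
tt 1948 ((0.577492892742157, 0.04914294555783272), 0.03633979335427284) 0.023533176908752035
```

Call:
step_arm(
  deltas=[
    [1,0,-0.016,-0.044,0],
    [1,0,-0.014,-0.1,0],
    [1,0,-0.011,-0.155,0],
    [1,0,-0.008,-0.21,0],
    [1,0,-0.005,-0.265,0],
    [1,0.01,-0.002,-0.32,0],
    [1,0.03,0.001,-0.37,0],
    [1,0.05,0.005,-0.42,0],
    [1,0.07,0.009,-0.469,0],
    [1,0.08,0.009,-0.469,0],
    [1,0.08,0.009,-0.469,0],
  ],
)

```text
time_s: 4.47
tool_pos: [0.5922, -0.3778, 0.1981]
tool_rot: [19.3, 89.8, 114.9]
force: [-0.0, 0.3, 0.4]
grip_width: 0.087
```

```bash
python3 -c "
from h import *
go()
m,im,d=cam('wrist'); save('w2',im); P=cloud(m,d); np.savez('w2.npz',im=im,d=d,P=P)
k=(np.hypot(P[...,0]-.5925,P[...,1]+.382)<.05)&(P[...,2]>.011)&(P[...,2]<.02)&(d>0); q=P[k]
c=cv2.minEnclosingCircle(q[:,:2].astype(np.float32)); print(len(q),c,np.median(q[:,2]),im[k].mean(0))
go((*c[0],.08,95.4),(*c[0],.0215,95.4))
"
```

```text
t 4.47 tcp [ 0.5922 -0.3778  0.1981] jaw 95.51 q7 135.8 F [-0.   0.3  0.4] w 0.087
2629 ((0.5917233228683472, -0.3807295560836792), 0.03375791758298874) 0.01358513866546951 [175.01711677 174.23469    167.26968429]
t 4.53 tcp [ 0.5929 -0.3775  0.1993] jaw 95.58 q7 135.8 F [0.  0.6 0.4] w 0.087
(0.5917233228683472, -0.3807295560836792, 0.08, 95.4) -> [0.1193, 0.0016, -0.0034] turn 0.2
(0.5917233228683472, -0.3807295560836792, 0.0215, 95.4) -> [0.1778, 0.0016, -0.0035] turn 0.2
```

View pics/w2.png

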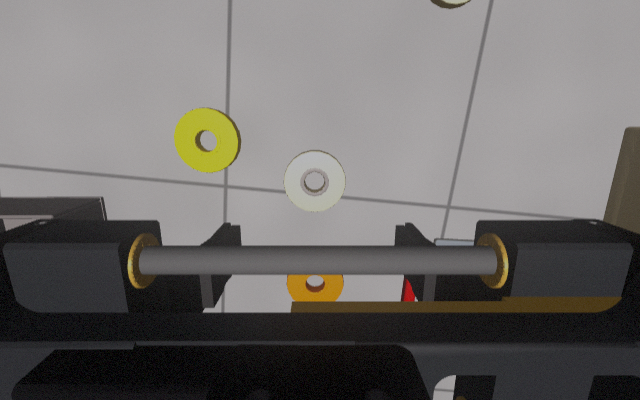

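In the close view the cream 68 mm wheel is at (315,181) with a grey hub. Yellow at (207,140) and orange at (315,283) are the decoys. Descending.

Call:
step_arm(
  deltas=[
    [1,0.04,0.0016,-0.0034,0],
    [1,0.08,0.0016,-0.0034,0],
    [1,0.12,0.0016,-0.0034,0],
    [1,0.12,0.0016,-0.0034,0],
    [1,0.12,0.0016,-0.0034,0],
  ],
)

```text
time_s: 5.15
tool_pos: [0.5921, -0.3834, 0.082]
tool_rot: [-114.1, 89.8, -18.6]
force: [-0.6, -0.3, 1.4]
grip_width: 0.0873
```

```bash
python3 -c "
from h import *
go((.5917,-.3807,.0215,95.4))"
```

```text
t 5.15 tcp [ 0.5921 -0.3834  0.082 ] jaw 95.5 q7 138.1 F [-0.6 -0.3  1.4] w 0.0873
(0.5917, -0.3807, 0.0215, 95.4) -> [0.0605, 0.0004, 0.0028] turn 0.1
```

Call:
step_arm(
  deltas=[
    [1,0.03,0,0.0015,0],
    [1,0.06,0,0.0015,0],
    [1,0.06,0,0.0015,0],
    [1,0.06,0,0.0015,0],
    [-1,0.06,0,0.0015,0],
    [-1,0.06,0,0.0015,0],
    [-1,0.06,0,0.0015,0],
    [-1,0.06,0,0.0015,0],
    [-1,0.06,0,0.0015,0],
  ],
  newtons=25,
)

```text
time_s: 6.28
tool_pos: [0.5903, -0.3823, 0.02]
tool_rot: [-43.3, 90.0, 52.1]
force: [-0.1, 0.9, 5.7]
grip_width: 0.0676
```

```bash
python3 -c "
from h import *
go()"
```

```text
t 6.28 tcp [ 0.5903 -0.3823  0.02  ] jaw 95.39 q7 139.3 F [-0.1  0.9  5.7] w 0.0676
```

Call:
step_arm(
  deltas=[
    [-1,-0.05,0,0,0],
    [-1,-0.1,0,0,0],
    [-1,-0.15,0,0.03,0],
    [-1,-0.2,-0.004,0.08,0],
    [-1,-0.21,-0.008,0.13,0],
    [-1,-0.21,-0.011,0.18,0],
    [-1,-0.21,-0.014,0.23,0],
    [-1,-0.21,-0.018,0.28,0],
    [-1,-0.21,-0.021,0.33,0],
    [-1,-0.21,-0.025,0.38,0],
    [-1,-0.21,-0.0275,0.429,0],
    [-1,-0.21,-0.0275,0.429,0],
  ],
)

```text
time_s: 7.78
tool_pos: [0.5765, 0.0533, 0.2286]
tool_rot: [24.1, 89.9, 120.0]
force: [0.9, 0.0, -1.4]
grip_width: 0.0679
```

```bash
python3 -c "
from h import *
go((.577,.048,.1,95.4),(.577,.048,.065,95.4))
m,im,d=cam('wrist'); P=cloud(m,d); save('w3',im); np.savez('w3.npz',im=im,d=d,P=P)
k=(np.hypot(P[...,0]-.577,P[...,1]-.048)<.06)&(P[...,2]>.19)&(d>0)&(P[...,2]<.25); q=P[k]; im[k]//=2
print(len(q), q.min(0),q.max(0)); 
h=np.histogram(q[:,2],bins=np.arange(.19,.25,.005)); print(h[0])
go()
save('w3',im)
"
```

```text
t 7.78 tcp [0.5765 0.0533 0.2286] jaw 95.88 q7 91.4 F [ 0.9  0.  -1.4] w 0.0679
(0.577, 0.048, 0.1, 95.4) -> [0.1286, -0.0001, -0.0056] turn 0.5
(0.577, 0.048, 0.065, 95.4) -> [0.1636, -0.0001, -0.0057] turn 0.5
9153 [0.54448767 0.00825218 0.20763335] [0.60801104 0.09653866 0.24995285]
[   0    0    0   67  322  393 7644  178  228  160   35]
t 7.83 tcp [0.5768 0.0496 0.2288] jaw 95.64 q7 91.4 F [ 0.5 -0.4 -1. ] w 0.068
```

View pics/w3.png

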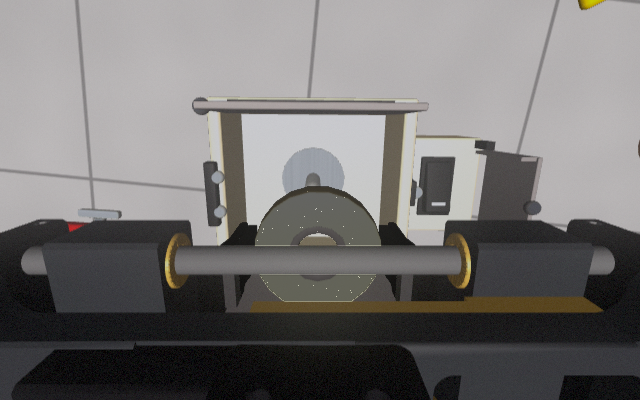

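The wheel is held at (318,245), with the spindle visible behind it at (313,180).

```bash
python3 -c "
from h import *
z=np.load('w3.npz'); P=z['P']; d=z['d']
k=(abs(P[...,2]-.2225)<.004)&(np.hypot(P[...,0]-.577,P[...,1]-.048)<.045)&(d>0); q=P[k]
print('wheel',cv2.minEnclosingCircle(q[:,:2].astype(np.float32)),np.median(q[:,2]),np.percentile(q[:,:2],[.5,99.5],axis=0))
k=(P[...,2]>.04)&(P[...,2]<.09)&(np.hypot(P[...,0]-.577,P[...,1]-.044)<.025)&(d>0); q=P[k]
print(len(q),q.mean(0).round(4),q.min(0).round(4),q.max(0).round(4))
go((.577,.0485,.1,95.4),(.577,.0485,.066,95.4))
"
```

```text
wheel ((0.5716851353645325, 0.05058295652270317), 0.04110611602663994) 0.22224098355247324 [[0.54543778 0.01345883]
 [0.60664641 0.08740113]]
138 [0.5714 0.0479 0.0651] [0.5691 0.0405 0.0408] [0.5777 0.0563 0.0809]
t 7.83 tcp [0.5768 0.0496 0.2288] jaw 95.64 q7 91.4 F [ 0.5 -0.4 -1. ] w 0.068
(0.577, 0.0485, 0.1, 95.4) -> [0.1288, -0.0002, -0.0011] turn 0.2
(0.577, 0.0485, 0.066, 95.4) -> [0.1628, -0.0002, -0.0011] turn 0.2
```

Call:
step_arm(
  deltas=[
    [-1,0.04,0.0013,-0.001,0],
    [-1,0.08,0.0013,-0.001,0],
    [-1,0.11,0.0013,-0.001,0],
    [-1,0.13,0.0013,-0.001,0],
    [-1,0.145,0.0013,-0.001,0],
    [-1,0.155,0.0013,-0.001,0],
    [-1,0.162,0.0013,-0.001,0],
    [-1,0.162,0.0013,-0.001,0],
  ],
)

```text
time_s: 8.82
tool_pos: [0.576, 0.0455, 0.0673]
tool_rot: [144.1, 90.0, -120.6]
force: [-1.0, 0.1, -0.2]
grip_width: 0.0681
```

```bash
python3 -c "
from h import *
go((.577,.0485,.066,95.4))
print(monitor.get_obs()['wrist_torque'])
"
```

```text
t 8.82 tcp [0.576  0.0455 0.0673] jaw 95.36 q7 94.5 F [-1.   0.1 -0.2] w 0.0681
(0.577, 0.0485, 0.066, 95.4) -> [0.0013, -0.0013, 0.0029] turn -0.0
[0.10451818 0.06393241 0.02524026]
```

It's on the spindle without contact force. Lowering a bit more, then releasing.

Call:
step_arm(
  deltas=[
    [-1,0.005,0,0,0],
    [-1,0.006,0,0,0],
    [0.9,0.006,0,0,0],
    [1,0.006,0,0,0],
    [1,0.006,0,0,0],
    [1,0.006,0,0,0],
    [1,-0.04,0,0,0],
    [1,-0.09,0,0,0],
    [1,-0.14,0,0,0],
    [1,-0.19,0,0,0],
    [1,-0.21,0,0,0],
    [1,-0.21,0,0,0],
  ],
)

```text
time_s: 10.32
tool_pos: [0.577, 0.0461, 0.2795]
tool_rot: [-81.4, 89.8, 13.9]
force: [0.1, 0.7, -0.1]
grip_width: 0.0867
```

```bash
python3 -c "
from h import *
go((.577,.0485,.066,95.4))
for n in ['wrist','top']:
    m,im,d=cam(n); P=cloud(m,d); save('w4'+n,im)
    k=(np.hypot(P[...,0]-.577,P[...,1]-.0485)<.045)&(P[...,2]>.03)&(P[...,2]<.075)&(d>0); q=P[k]
    print(len(q),np.histogram(q[:,2],bins=np.arange(.03,.076,.005))[0])
    s=q[(q[:,2]>.034)&(q[:,2]<.045)]; print(cv2.minEnclosingCircle(s[:,:2].astype(np.float32)),np.median(s[:,2]))
    if n=='wrist': np.savez('w4.npz',im=im,P=P,d=d)
k=(np.hypot(P[...,0]-.378,P[...,1]+.268)<.08)&(P[...,2]>.011)&(d>0); q=P[k]
c=cv2.minEnclosingCircle(q[:,:2].astype(np.float32)); print('w60',len(q),c)
go((.47,-.15,.25,95.4),(*c[0],.2,95.4))
"
```

```text
t 10.32 tcp [0.577  0.0461 0.2795] jaw 95.38 q7 91.0 F [ 0.1  0.7 -0.1] w 0.0867
(0.577, 0.0485, 0.066, 95.4) -> [0.2135, 0.0006, 0.0023] turn -0.0
2027 [  23 1868   71    9    6    9   10    9   22]
((0.5777860879898071, 0.04621695727109909), 0.0341520681977272) 0.038528875876149477
42 [ 2 22 16  2  0  0  0  0  0]
((0.5738881826400757, 0.021371226757764816), 0.020824089646339417) 0.039778969202293624
w60 197 ((0.3781827688217163, -0.26790568232536316), 0.02937379851937294)
t 10.43 tcp [0.5756 0.0461 0.2765] jaw 95.38 q7 91.0 F [-0.4  0.2  0.3] w 0.0871
(0.47, -0.15, 0.25, 95.4) -> [0.0266, 0.1234, -0.1853] turn -0.0
(0.3781827688217163, -0.26790568232536316, 0.2, 95.4) -> [0.0768, 0.2258, -0.2941] turn -0.0
```

View pics/w4wrist.png

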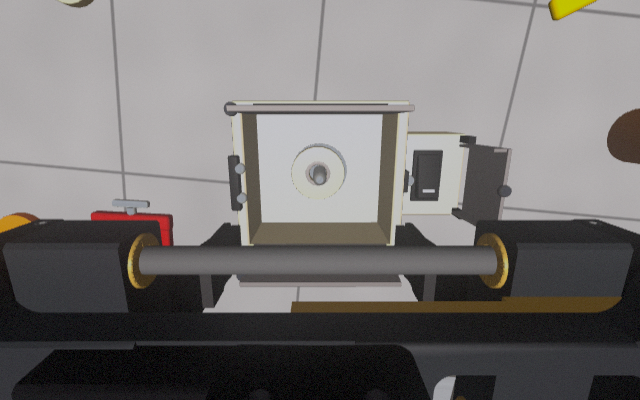

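Wheel 68 is home, its top flat at about 39–40 mm (40 expected), at (318,173) in the view. Now wheel 60.

Call:
step_arm(
  deltas=[
    [1,0,0.03,-0.04,0],
    [1,0,0.06,-0.08,0],
    [1,0,0.09,-0.12,0],
    [1,0.0,0.12,-0.16,0],
    [1,0.02,0.15,-0.2,0],
    [1,0.04,0.18,-0.24,0],
    [1,0.06,0.205,-0.27,0],
    [1,0.077,0.226,-0.294,0],
    [1,0.077,0.226,-0.294,0],
    [1,0.077,0.226,-0.294,0],
  ],
)

```text
time_s: 11.68
tool_pos: [0.3787, -0.2668, 0.1999]
tool_rot: [48.0, 89.9, 143.5]
force: [0.4, 0.2, -0.4]
grip_width: 0.087
```

```bash
python3 -c "
from h import *
go()
m,im,d=cam('wrist'); save('w5',im); P=cloud(m,d); v,u=np.mgrid[0:400,0:640]
k=(np.hypot(P[...,0]-.378,P[...,1]+.268)<.06)&(P[...,2]>.009)&(P[...,2]<.02)&(d>0)&(v<230); q=P[k]
c=cv2.minEnclosingCircle(q[:,:2].astype(np.float32)); print(len(q),c,np.median(q[:,2]),im[k].mean(0))
for t in ['wheel_68_center','wheel_60_center','wheel_52_center','wheel_44_center']:
    for r in regions_of('wrist',t)[:6]: print(t,round(r['p'],2),np.round(r['pixel']),np.median(P[r['pixels']&(d>0)],0).round(3))
go((*c[0],.09,95.4),(*c[0],.0215,95.4))
"
```

```text
t 11.68 tcp [ 0.3787 -0.2668  0.1999] jaw 95.42 q7 124.3 F [ 0.4  0.2 -0.4] w 0.087
1978 ((0.3778763711452484, -0.266821950674057), 0.029970666393637657) 0.01355878275364164 [173.13751264 171.93731041 164.88725986]
wheel_60_center 0.9 [322. 187.] [ 0.376 -0.267  0.014]
t 11.93 tcp [ 0.3794 -0.2672  0.2008] jaw 95.48 q7 124.3 F [ 0.4 -0.4  0.8] w 0.087
(0.3778763711452484, -0.266821950674057, 0.09, 95.4) -> [0.1108, 0.0015, 0.0005] turn 0.1
(0.3778763711452484, -0.266821950674057, 0.0215, 95.4) -> [0.1793, 0.0015, 0.0005] turn 0.1
```

Call:
step_arm(
  deltas=[
    [1,0.05,0.001,0.0005,0],
    [1,0.1,0.001,0.0005,0],
    [1,0.14,0.001,0.0005,0],
    [1,0.165,0.001,0.0005,0],
    [1,0.1785,0.001,0.0005,0],
    [1,0.1785,0.001,0.0005,0],
    [-1,0.1785,0.001,0.0005,0],
    [-1,0.1785,0.001,0.0005,0],
    [-1,0.1785,0.001,0.0005,0],
    [-1,0.1785,0.001,0.0005,0],
    [-1,0.1785,0.001,0.0005,0],
    [-1,0.1785,0.001,0.0005,0],
  ],
)

```text
time_s: 13.42
tool_pos: [0.3779, -0.2674, 0.0225]
tool_rot: [-77.7, 90.0, 17.7]
force: [-0.3, 0.8, 5.8]
grip_width: 0.0583
```

```bash
python3 -c "
from h import *
go((.38,-.267,.235),(.577,.048,.235,95.4))
"
```

```text
t 13.43 tcp [ 0.3779 -0.2674  0.0225] jaw 95.38 q7 136.6 F [-0.3  0.8  5.8] w 0.0583
(0.38, -0.267, 0.235) -> [-0.2125, -0.0022, 0.0003] turn -0.0
(0.577, 0.048, 0.235, 95.4) -> [-0.2124, -0.2279, 0.2954] turn -0.0
```

Call:
step_arm(
  deltas=[
    [-1,-0.05,0,0,0],
    [-1,-0.1,0,0,0],
    [-1,-0.15,-0.01,0.01,0],
    [-1,-0.2,-0.04,0.05,0],
    [-1,-0.212,-0.07,0.09,0],
    [-1,-0.212,-0.1,0.13,0],
    [-1,-0.212,-0.13,0.17,0],
    [-1,-0.212,-0.16,0.21,0],
    [-1,-0.212,-0.19,0.25,0],
    [-1,-0.212,-0.21,0.275,0],
    [-1,-0.212,-0.228,0.295,0],
    [-1,-0.212,-0.228,0.295,0],
  ],
)

```text
time_s: 14.92
tool_pos: [0.5771, 0.0501, 0.2328]
tool_rot: [95.9, 89.9, -168.5]
force: [-1.1, -0.5, -1.2]
grip_width: 0.0581
```

```bash
python3 -c "
from h import *
go((.577,.048,.066,95.4))
m,im,d=cam('wrist'); P=cloud(m,d)
k=(abs(P[...,2]-.2275)<.004)&(np.hypot(P[...,0]-.577,P[...,1]-.048)<.045)&(d>0)&(im.min(-1)>60); q=P[k]
print('wheel',len(q),np.median(q[:,2]),np.percentile(q[:,:2],[.5,99.5],axis=0)); im[k]//=2; save('w6',im)
go((.577,.048,.066,95.4))
"
```

```text
t 14.93 tcp [0.5771 0.0501 0.2328] jaw 95.59 q7 91.8 F [-1.1 -0.5 -1.2] w 0.0581
(0.577, 0.048, 0.066, 95.4) -> [0.1668, 0.0001, -0.0021] turn 0.2
wheel 3899 0.2240960061306276 [[0.54862506 0.02258005]
 [0.60494048 0.07667821]]
t 14.97 tcp [0.5766 0.0481 0.233 ] jaw 95.46 q7 91.8 F [-0.1 -0.9 -0.3] w 0.0581
(0.577, 0.048, 0.066, 95.4) -> [0.167, -0.0007, 0.0] turn 0.1
```

View pics/w6.png

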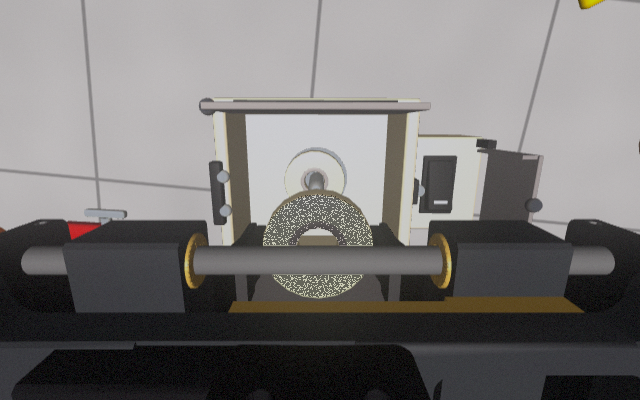

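Wheel 60 is held at (318,245), above the seated 68 wheel at (315,180). Lowering it.

Call:
step_arm(
  deltas=[
    [-1,0.045,0.001,0,0],
    [-1,0.09,0.001,0,0],
    [-1,0.12,0.001,0,0],
    [-1,0.135,0.001,0,0],
    [-1,0.15,0.001,0,0],
    [-1,0.16,0.001,0,0],
    [-1,0.169,0.001,0,0],
    [-1,0.169,0.001,0,0],
  ],
)

```text
time_s: 15.98
tool_pos: [0.5757, 0.0476, 0.0647]
tool_rot: [97.5, 90.0, -167.1]
force: [-0.0, 0.2, 0.2]
grip_width: 0.0582
```

```bash
python3 -c "
from h import *
go()
"
```

```text
t 15.97 tcp [0.5757 0.0476 0.0647] jaw 95.39 q7 95.3 F [-0.   0.2  0.2] w 0.0582
```

Call:
step_arm(
  deltas=[
    [-1,0.001,0,0,0],
    [0.9,0.001,0,0,0],
    [1,0.001,0,0,0],
    [1,0.001,0,0,0],
    [1,0.001,0,0,0],
    [1,-0.05,0,0,0],
    [1,-0.1,0,0,0],
    [1,-0.15,0,0,0],
    [1,-0.2,0,0,0],
    [1,-0.21,0,0,0],
    [1,-0.21,0,0,0],
  ],
)

```text
time_s: 17.35
tool_pos: [0.5761, 0.0476, 0.2753]
tool_rot: [-71.0, 89.9, 24.4]
force: [-0.1, 0.2, 0.1]
grip_width: 0.0873
```

```bash
python3 -c "
from h import *
go()
Q=[]
for n in ['wrist','top','side']:
    m,im,d=cam(n); P=cloud(m,d); save('w7'+n,im); np.savez('w7'+n+'.npz',im=im,P=P,d=d)
    k=(np.hypot(P[...,0]-.577,P[...,1]-.0485)<.045)&(P[...,2]>.03)&(P[...,2]<.075)&(d>0); q=P[k]
    print(n,len(q),np.histogram(q[:,2],bins=np.arange(.03,.076,.005))[0])
    s=q[(q[:,2]>.05)&(q[:,2]<.06)]; print(cv2.minEnclosingCircle(s[:,:2].astype(np.float32)),np.median(s[:,2]))
    for t in ['wheel_68_center','wheel_60_center','wheel_52_center','wheel_44_center']:
        for r in regions_of(n,t)[:6]: print(t,round(r['p'],2),np.round(r['pixel']),np.median(P[r['pixels']&(d>0)],0).round(3))
    # hinge geometry in spinner frame
    c,s_=np.cos(np.radians(5.4)),np.sin(np.radians(5.4)); X=P[...,0]-.577; Y=P[...,1]-.048
    L=np.stack([c*X+s_*Y,-s_*X+c*Y,P[...,2]],-1)
    for nm,lo,hi,sel in [('near',-.12,-.05,(abs(L[...,1])<.065)&(L[...,2]>.115)),('far',.05,.13,(abs(L[...,1])<.065)&(L[...,2]>.115))]:
        g=sel&(L[...,0]>lo)&(L[...,0]<hi)&(d>0); q=L[g]
        if len(q)<30: continue
        f=np.polyfit(q[:,2],q[:,0],1); print(nm,len(q),'x at z=.1,.17:',np.polyval(f,[.1,.17]).round(4),q.max(0).round(3))
    g=(L[...,1]>.1)&(L[...,1]<.22)&(L[...,2]>.09)&(abs(L[...,0])<.08)&(d>0); q=L[g]
    if len(q)>30: f=np.polyfit(q[:,2],q[:,1],1); print('cover',len(q),'y at z=.08,.14',np.polyval(f,[.08,.14]).round(4),q.min(0).round(3),q.max(0).round(3))
    g=(L[...,1]>.09)&(L[...,1]<.17)&(L[...,2]>.06)&(L[...,2]<.085)&(abs(L[...,0])<.06)&(d>0)&(im.max(-1)<70); q=L[g]
    if len(q)>30: print('rocker',len(q),np.percentile(q,[2,50,98],axis=0).round(4).tolist())
"
```

```text
t 17.35 tcp [0.5761 0.0476 0.2753] jaw 95.38 q7 91.3 F [-0.1  0.2  0.1] w 0.0873
wrist 2088 [  22  345   32   28 1550   60   11    6   34]
((0.5761937499046326, 0.04765531048178673), 0.03009040094912052) 0.053557376780337174
wheel_68_center 0.81 [303. 150.] [0.552 0.027 0.038]
wheel_68_center 0.67 [ 14. 218.] [ 0.686 -0.367  0.013]
wheel_60_center 0.57 [319. 168.] [0.574 0.048 0.054]
wheel_52_center 0.18 [486. 184.] [0.558 0.218 0.112]
near 1619 x at z=.1,.17: [-0.0698 -0.0759] [-0.072  0.065  0.167]
far 2073 x at z=.1,.17: [0.0672 0.0839] [0.086 0.065 0.166]
cover 2774 y at z=.08,.14 [0.1633 0.1747] [-0.04  0.1   0.09] [0.04  0.181 0.143]
rocker 390 [[-0.0463, 0.1149, 0.0601], [-0.0024, 0.1365, 0.0659], [0.0432, 0.1683, 0.0819]]
top 52 [ 1 14  9  2 12 14  0  0  0]
((0.5721955895423889, 0.02426287531852722), 0.01693456992506981) 0.055272067389417256
wheel_68_center 0.55 [454. 186.] [ 0.556 -0.496  0.014]
wheel_60_center 0.38 [308. 182.] [0.547 0.006 0.059]
near 2138 x at z=.1,.17: [-0.0683 -0.0703] [-0.05   0.043  0.687]
cover 183 y at z=.08,.14 [0.1621 0.1728] [-0.04   0.153  0.091] [0.04  0.181 0.144]
side 257 [12 32 20 20 94 61  4  6  8]
((0.5759463906288147, 0.04410269856452942), 0.030261944979429245) 0.054256058476609303
wheel_68_center 0.94 [440. 286.] [ 0.712 -0.372  0.014]
wheel_68_center 0.8 [415. 350.] [ 0.556 -0.502  0.015]
wheel_68_center 0.57 [336. 203.] [0.555 0.022 0.036]
wheel_68_center 0.25 [278. 122.] [0.489 0.441 0.063]
wheel_60_center 0.51 [341. 189.] [0.571 0.031 0.053]
near 1333 x at z=.1,.17: [-0.0743 -0.0755] [-0.05   0.063  0.678]
far 348 x at z=.1,.17: [0.0732 0.0839] [0.09  0.063 0.168]
cover 289 y at z=.08,.14 [0.1626 0.1721] [-0.04  0.1   0.09] [0.041 0.181 0.143]
rocker 83 [[-0.0462, 0.1209, 0.0609], [-0.0039, 0.1528, 0.0695], [0.0429, 0.1691, 0.0845]]
```

View pics/w7side.png

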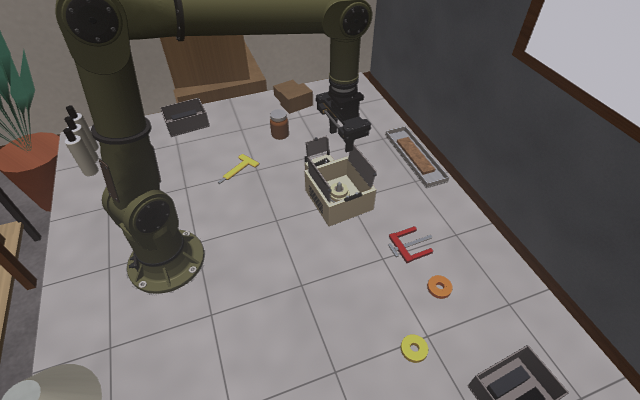

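The side view confirms the two wheels stacked at (340,188). Only the yellow and orange rings remain on the tiles, and the area the arm hid before is clear. The 60 wheel's top is at about 54 mm (55 expected). Now the near leaf: close the fingers and go to its outer side.

Call:
step_arm(
  deltas=[
    [-1,0,0.05,0,0],
    [-1,0,0.1,0,0],
    [-1,0,0.114,0,0],
    [-1,0.04,0.114,0,0],
    [-1,0.08,0.114,0,0],
    [-1,0.107,0.114,0,0],
    [-1,0.107,0.114,0,0],
    [-1,0.107,0.114,0,0],
  ],
)

```text
time_s: 19.1
tool_pos: [0.4636, 0.037, 0.1693]
tool_rot: [-87.6, 89.9, 7.8]
force: [0.4, 0.4, 0.6]
grip_width: 0.0153
```

```bash
cat >> h.py <<'E'
S0=np.array([.577,.048]); YAW=5.4
def loc():
    o=monitor.get_obs(); c,s=np.cos(np.radians(YAW)),np.sin(np.radians(YAW)); d=o["tool_pos"][:2]-S0
    return np.array([c*d[0]+s*d[1],-s*d[0]+c*d[1],o["tool_pos"][2]])
E
python3 -c "
from h import *
go(); L=loc(); print(L.round(4))
n=11
for th,r in zip(np.radians(np.linspace(88,0,n)),np.linspace(.057,.066,n)):
    t=.0025; cx=-.072+r*np.cos(th)-t*np.sin(th)-.0105; cz=.0925+r*np.sin(th)+t*np.cos(th)+.019
    print([-1,round(L[2]-cz,3),round(L[0]-cx,3),0,0])
"
```

```text
t 19.1 tcp [0.4636 0.037  0.1693] jaw 95.37 q7 86.8 F [0.4 0.4 0.6] w 0.0153
[-0.1139 -0.0003  0.1693]
[-1, np.float64(0.001), np.float64(-0.031), 0, 0]
[-1, np.float64(0.0), np.float64(-0.04), 0, 0]
[-1, np.float64(0.002), np.float64(-0.049), 0, 0]
[-1, np.float64(0.004), np.float64(-0.058), 0, 0]
[-1, np.float64(0.008), np.float64(-0.066), 0, 0]
[-1, np.float64(0.013), np.float64(-0.074), 0, 0]
[-1, np.float64(0.02), np.float64(-0.081), 0, 0]
[-1, np.float64(0.027), np.float64(-0.087), 0, 0]
[-1, np.float64(0.036), np.float64(-0.092), 0, 0]
[-1, np.float64(0.045), np.float64(-0.095), 0, 0]
[-1, np.float64(0.055), np.float64(-0.097), 0, 0]
```

Call:
step_arm(
  deltas=[
    [-1,0,-0.015,0,0],
    [-1,0,-0.03,0,0],
    [-1,0,-0.04,0,0],
    [-1,0.002,-0.049,0,0],
    [-1,0.005,-0.058,0,0],
    [-1,0.009,-0.066,0,0],
    [-1,0.014,-0.074,0,0],
    [-1,0.02,-0.081,0,0],
    [-1,0.027,-0.087,0,0],
    [-1,0.036,-0.092,0,0],
    [-1,0.036,-0.092,0,0],
  ],
)

```text
time_s: 20.48
tool_pos: [0.5544, 0.0456, 0.1317]
tool_rot: [-166.4, 90.0, -71.1]
force: [-0.8, -1.1, 2.2]
grip_width: 0.0004
```

```bash
python3 -c "
from h import *
go(); print(loc().round(4))
m,im,d=cam('side'); save('s8',im[100:240,240:460].repeat(3,0).repeat(3,1))
"
```

```text
t 20.48 tcp [0.5544 0.0456 0.1317] jaw 95.38 q7 92.8 F [-0.8 -1.1  2.2] w 0.0004
[-0.0228 -0.0003  0.1317]
```

View pics/s8.png

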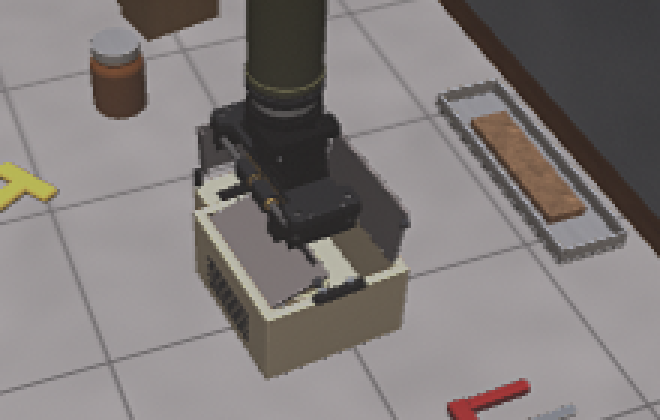

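The near leaf is pushed over, nearly level, at (270,245). Pressing it into the catch.

Call:
step_arm(
  deltas=[
    [-1,0.006,-0.003,0,0],
    [-1,0.01,-0.005,0,0],
    [-1,0.014,-0.005,0,0],
    [-1,0.018,-0.005,0,0],
    [-1,0.021,-0.005,0,0],
    [-1,0.021,-0.005,0,0],
  ],
)

```text
time_s: 21.28
tool_pos: [0.5595, 0.0459, 0.1144]
tool_rot: [-36.9, 89.9, 58.4]
force: [-9.1, -1.2, 22.4]
grip_width: 0.0006
```

```bash
python3 -c "
from h import *
go(); print(loc().round(4))
"
```

```text
t 21.27 tcp [0.5595 0.0459 0.1144] jaw 95.36 q7 93.6 F [-9.1 -1.2 22.4] w 0.0006
[-0.0176 -0.0004  0.1144]
```

Call:
step_arm(
  deltas=[
    [-1,-0.03,0,0,0],
    [-1,-0.08,0,0,0],
    [-1,-0.13,0,0,0],
    [-1,-0.16,0,0,0],
    [-1,-0.16,0,0,0],
  ],
)

```text
time_s: 21.9
tool_pos: [0.5609, 0.0461, 0.2737]
tool_rot: [-82.8, 89.6, 12.6]
force: [-0.3, -0.2, -0.8]
grip_width: 0.0004
```

```bash
cat >> h.py <<'E'
def local(P):
    c,s=np.cos(np.radians(YAW)),np.sin(np.radians(YAW)); X=P[...,0]-S0[0]; Y=P[...,1]-S0[1]
    return np.stack([c*X+s*Y,-s*X+c*Y,P[...,2]],-1)
E
python3 -c "
from h import *
go(); print(loc().round(4))
m,im,d=cam('wrist'); P=cloud(m,d); save('w9',im); L=local(P)
g=(abs(L[...,1])<.06)&(L[...,0]>-.065)&(L[...,0]<-.005)&(L[...,2]>.08)&(L[...,2]<.17)&(d>0); q=L[g]
f=np.polyfit(q[:,0],q[:,2],1); print(len(q),'slope',f[0].round(4),'z hinge/edge',np.polyval(f,[-.072,0]).round(4))
for n in ['wrist','top']:
    if n=='top': m,im,d=cam('top'); L=local(cloud(m,d))
    g=(abs(L[...,1])<.06)&(L[...,0]>.055)&(L[...,0]<.1)&(L[...,2]>.11)&(d>0)&(L[...,2]<.175); q=L[g]
    f=np.polyfit(q[:,2],q[:,0],1); print('far',len(q),np.polyval(f,[.0925,.165]),q.max(0))
"
```

```text
t 21.9 tcp [0.5609 0.0461 0.2737] jaw 95.38 q7 90.7 F [-0.3 -0.2 -0.8] w 0.0004
[-0.0163 -0.0004  0.2737]
6478 slope 0.0187 z hinge/edge [0.0939 0.0952]
far 13 [0.07997735 0.08090255] [0.08193441 0.00025678 0.16398631]
far 35 [0.07048291 0.08299426] [ 0.08822398 -0.04156907  0.16697142]
```

The near leaf is shut and level (95 mm). Now the far leaf.

Call:
step_arm(
  deltas=[
    [-1,0,-0.05,0,0],
    [-1,0,-0.1,0,0],
    [-1,0,-0.141,0,0],
    [-1,0,-0.141,0,0],
    [-1,0.05,-0.141,0,0],
    [-1,0.09,-0.141,0,0],
    [-1,0.105,-0.141,0,0],
    [-1,0.105,-0.141,0,0],
  ],
)

```text
time_s: 23.0
tool_pos: [0.6984, 0.0592, 0.1653]
tool_rot: [88.3, 89.9, -176.3]
force: [0.8, 0.4, 1.1]
grip_width: 0.0005
```

```bash
python3 -c "
from h import *
go(); L=loc(); print(L.round(4))
n=11
for th,r in zip(np.radians(np.linspace(100,0,n)),np.linspace(.057,.066,n)):
    t=.0025; cx=.072-r*np.cos(th)+t*np.sin(th)+.0105; cz=.0925+r*np.sin(th)+t*np.cos(th)+.019
    print([-1,float(round(L[2]-cz,3)),float(round(L[0]-cx,3)),0,0])
"
```

```text
t 23.0 tcp [0.6984 0.0592 0.1653] jaw 95.38 q7 96.8 F [0.8 0.4 1.1] w 0.0005
[ 0.1219 -0.0003  0.1653]
[-1, -0.002, 0.027, 0, 0]
[-1, -0.004, 0.037, 0, 0]
[-1, -0.005, 0.047, 0, 0]
[-1, -0.003, 0.057, 0, 0]
[-1, 0.0, 0.068, 0, 0]
[-1, 0.005, 0.077, 0, 0]
[-1, 0.012, 0.086, 0, 0]
[-1, 0.02, 0.093, 0, 0]
[-1, 0.03, 0.099, 0, 0]
[-1, 0.04, 0.103, 0, 0]
[-1, 0.051, 0.105, 0, 0]
```

Call:
step_arm(
  deltas=[
    [-1,-0.002,0.015,0,0],
    [-1,-0.003,0.027,0,0],
    [-1,-0.004,0.037,0,0],
    [-1,-0.005,0.047,0,0],
    [-1,-0.003,0.057,0,0],
    [-1,0.0,0.068,0,0],
    [-1,0.005,0.077,0,0],
    [-1,0.012,0.086,0,0],
    [-1,0.02,0.093,0,0],
    [-1,0.03,0.099,0,0],
    [-1,0.036,0.102,0,0],
    [-1,0.036,0.102,0,0],
  ],
)

```text
time_s: 24.5
tool_pos: [0.5981, 0.0499, 0.1304]
tool_rot: [-67.2, 89.9, 28.1]
force: [0.9, 0.5, 2.9]
grip_width: 0.0004
```

```bash
python3 -c "
from h import *
go(); print(loc().round(4))
m,im,d=cam('side'); save('s10',im[100:240,240:460].repeat(3,0).repeat(3,1))
"
```

```text
t 24.5 tcp [0.5981 0.0499 0.1304] jaw 95.38 q7 95.0 F [0.9 0.5 2.9] w 0.0004
[ 2.120e-02 -1.000e-04  1.304e-01]
```

View pics/s10.png

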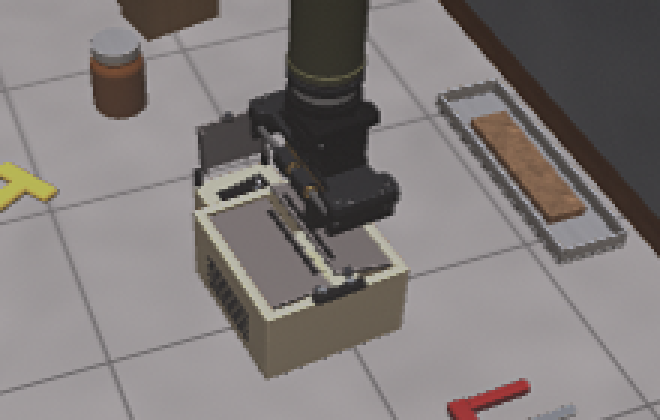

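The far leaf is nearly down at (350,250) and the near leaf is shut at (250,250). Pressing the far one home.

Call:
step_arm(
  deltas=[
    [-1,0.005,0.002,0,0],
    [-1,0.009,0.003,0,0],
    [-1,0.013,0.003,0,0],
    [-1,0.017,0.003,0,0],
    [-1,0.02,0.003,0,0],
    [-1,0.02,0.003,0,0],
  ],
)

```text
time_s: 25.3
tool_pos: [0.5949, 0.0493, 0.1143]
tool_rot: [7.9, 89.9, 103.3]
force: [-9.8, 0.3, 28.9]
grip_width: 0.0005
```

```bash
python3 -c "
from h import *
go(); print(loc().round(4))
"
```

```text
t 25.3 tcp [0.5949 0.0493 0.1143] jaw 95.36 q7 95.4 F [-9.8  0.3 28.9] w 0.0005
[ 0.0179 -0.0004  0.1143]
```

Call:
step_arm(
  deltas=[
    [-1,-0.03,0,0,0],
    [-1,-0.08,0,0,0],
    [-1,-0.13,0,0,0],
    [-1,-0.16,0,0,0],
    [-1,-0.16,0,0,0],
  ],
)

```text
time_s: 25.92
tool_pos: [0.5953, 0.0491, 0.2717]
tool_rot: [-83.6, 89.9, 11.7]
force: [-0.8, 0.6, -0.4]
grip_width: 0.0004
```

```bash
python3 -c "
from h import *
go(); print(loc().round(4))
for n in ['wrist','top','side']:
    m,im,d=cam(n); P=cloud(m,d); save('x11'+n,im); L=local(P); np.savez('x11'+n+'.npz',im=im,P=P,d=d)
    for a,b in [(-.065,-.005),(.005,.065)]:
        g=(abs(L[...,1])<.06)&(L[...,0]>a)&(L[...,0]<b)&(L[...,2]>.08)&(L[...,2]<.17)&(d>0); q=L[g]
        if len(q)<50: continue
        f=np.polyfit(q[:,0],q[:,2],1); print(n,len(q),'slope',f[0].round(4),'z',np.polyval(f,[a,b]).round(4))
    for t in ['rocker','switch_cover']:
        for r in regions_of(n,t)[:3]:
            k=r['pixels']&(d>0); q=L[k]; print(t,round(r['p'],2),np.round(r['pixel']),k.sum(),np.percentile(q,[3,50,97],axis=0).round(3).tolist())
"
```

```text
t 25.93 tcp [0.5953 0.0491 0.2717] jaw 95.37 q7 92.6 F [-0.8  0.6 -0.4] w 0.0004
[ 0.0184 -0.0006  0.2717]
wrist 7157 slope 0.0196 z [0.094  0.0952]
wrist 5576 slope -0.024 z [0.0953 0.0938]
rocker 0.62 [430. 159.] 1077 [[-0.024, 0.115, 0.061], [-0.0, 0.127, 0.066], [0.023, 0.14, 0.072]]
rocker 0.56 [348. 154.] 34101 [[-0.08, -0.085, 0.056], [-0.012, 0.031, 0.094], [0.053, 0.173, 0.129]]
switch_cover 0.81 [492. 166.] 3816 [[-0.038, 0.158, 0.08], [-0.0, 0.171, 0.115], [0.038, 0.177, 0.138]]
top 265 slope 0.0217 z [0.0946 0.0959]
top 93 slope -0.0826 z [0.0975 0.0925]
switch_cover 0.62 [245. 174.] 164 [[-0.039, 0.162, 0.083], [-0.004, 0.17, 0.119], [0.037, 0.175, 0.14]]
side 494 slope 0.0168 z [0.0949 0.0959]
side 461 slope -0.0172 z [0.0961 0.0951]
rocker 0.74 [335. 183.] 4019 [[-0.084, -0.095, 0.009], [-0.011, -0.017, 0.094], [0.078, 0.171, 0.12]]
rocker 0.6 [318. 162.] 21 [[-0.016, 0.124, 0.063], [-0.002, 0.13, 0.066], [0.013, 0.137, 0.07]]
switch_cover 0.78 [321. 147.] 346 [[-0.038, 0.156, 0.004], [0.005, 0.169, 0.11], [0.04, 0.278, 0.138]]
```

View pics/x11wrist.png

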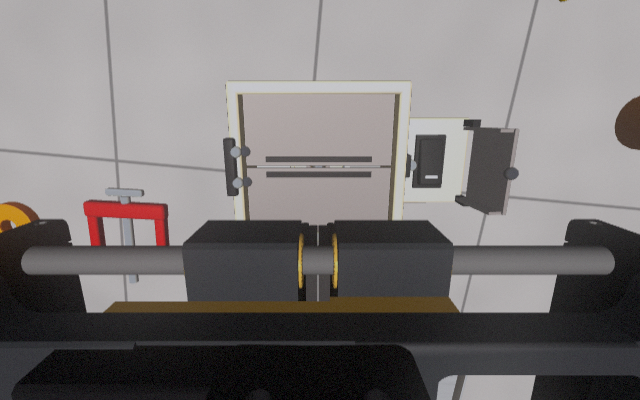

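Both leaves are level at 95 mm, with the ball catches in the black block at (232,167). The rocker is at (429,160) with its raised white-marked end away from the robot, and the cover is open at (490,168). I'll turn the jaws by 90° so the body clears the cover, then hover over the rocker's raised end.

Call:
step_arm(
  deltas=[
    [-1,0,0,0.01,10],
    [-1,0,-0.002,0.025,20],
    [-1,0,-0.004,0.04,30],
    [-1,0,-0.006,0.055,40],
    [-1,0,-0.008,0.07,50],
    [-1,0,-0.01,0.085,60],
    [-1,0,-0.0116,0.1,70],
    [-1,0,-0.0116,0.115,80],
    [-1,0,-0.0116,0.1246,90],
    [-1,0,-0.0116,0.1246,90],
    [-1,0,-0.0116,0.1246,90],
  ],
)

```text
time_s: 27.75
tool_pos: [0.5947, 0.1738, 0.27]
tool_rot: [-101.5, 90.0, -95.9]
force: [0.3, -0.3, -0.4]
grip_width: 0.0003
```

Call:
step_arm(
  deltas=[
    [-1,0.05,0,0,0],
    [-1,0.1,0,0,0],
    [-1,0.14,0,0,0],
    [-1,0.16,0,0,0],
    [-1,0.165,0,0,0],
    [-1,0.165,0,0,0],
  ],
)

```text
time_s: 28.5
tool_pos: [0.5957, 0.1745, 0.1063]
tool_rot: [14.6, 89.9, 20.0]
force: [0.7, 0.4, 0.9]
grip_width: 0.0006
```

```bash
python3 -c "
from h import *
go(); print(loc().round(4))
m,im,d=cam('wrist'); save('w12',im)
"
```

```text
t 28.5 tcp [0.5957 0.1745 0.1063] jaw 5.39 q7 -3.3 F [0.7 0.4 0.9] w 0.0006
[0.0305 0.1242 0.1063]
```

View pics/w12.png

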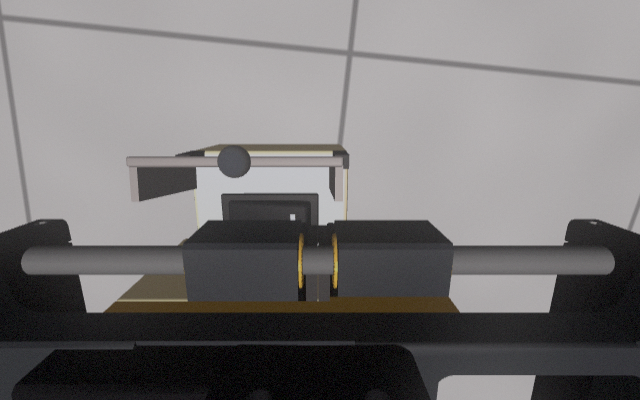

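The fingers are just above the rocker's raised, marked end at (292,217), and the cover at row 165 stays clear. Pressing.

Call:
step_arm(
  deltas=[
    [-1,0.01,0,0,0],
    [-1,0.014,0,0,0],
    [-1,0.018,0,0,0],
    [-1,0.022,0,0,0],
    [-1,0.025,0,0,0],
    [-1,0.027,0,0,0],
    [-1,0.027,0,0,0],
  ],
)

```text
time_s: 29.42
tool_pos: [0.5962, 0.1747, 0.0818]
tool_rot: [35.4, 89.8, 40.7]
force: [-3.5, -0.8, 20.4]
grip_width: 0.0003
```

```bash
python3 -c "
from h import *
go(); print(loc().round(4))
"
```

```text
t 29.43 tcp [0.5962 0.1747 0.0818] jaw 5.36 q7 -2.6 F [-3.5 -0.8 20.4] w 0.0003
[0.031  0.1244 0.0818]
```

Call:
step_arm(
  deltas=[
    [-1,-0.03,0,0,0],
    [-1,-0.08,0,0,0],
    [-1,-0.13,0,0,0],
    [-1,-0.18,0,0,0],
    [-1,-0.19,0,0,0],
    [-1,-0.19,0,0,0],
  ],
)

```text
time_s: 30.18
tool_pos: [0.5942, 0.1745, 0.2676]
tool_rot: [173.7, 89.9, 179.1]
force: [-0.4, -0.1, -0.5]
grip_width: 0.0004
```

```bash
python3 -c "
from h import *
go(); print(loc().round(4))
for n in ['wrist','top','side']:
    m,im,d=cam(n); P=cloud(m,d); save('x13'+n,im); L=local(P); np.savez('x13'+n+'.npz',im=im,P=P,d=d)
    g=(abs(L[...,1]-.1275)<.009)&(abs(L[...,0])<.021)&(L[...,2]>.055)&(L[...,2]<.08)&(d>0); q=L[g]
    if len(q)>20:
        f=np.polyfit(q[:,0],q[:,2],1); print(n,len(q),'rocker slope',f[0].round(3),'z at -x,+x end',np.polyval(f,[-.025,.025]).round(4))
z=np.load('x11wrist.npz'); L=local(z['P']); d=z['d']
g=(abs(L[...,1]-.1275)<.009)&(abs(L[...,0])<.021)&(L[...,2]>.055)&(L[...,2]<.08)&(d>0); q=L[g]; print('before',np.polyfit(q[:,0],q[:,2],1))
"
```

```text
t 30.18 tcp [0.5942 0.1745 0.2676] jaw 5.39 q7 -6.6 F [-0.4 -0.1 -0.5] w 0.0004
[0.029  0.1244 0.2676]
wrist 592 rocker slope -0.199 z at -x,+x end [0.0719 0.0619]
top 48 rocker slope -0.186 z at -x,+x end [0.0724 0.0631]
side 29 rocker slope -0.22 z at -x,+x end [0.0739 0.0629]
before [0.20444524 0.06676272]
```

The rocker is on: its slope went from +0.204 to -0.199 rad and stays there. Now the switch cover, from its outer side.

Call:
step_arm(
  deltas=[
    [-1,0,0.045,-0.003,0],
    [-1,0,0.087,-0.006,0],
    [-1,0,0.087,-0.006,0],
    [-1,0.05,0.087,-0.006,0],
    [-1,0.1,0.087,-0.006,0],
    [-1,0.127,0.087,-0.006,0],
    [-1,0.127,0.087,-0.006,0],
    [-1,0.127,0.087,-0.006,0],
  ],
)

```text
time_s: 31.32
tool_pos: [0.5813, 0.26, 0.1419]
tool_rot: [-2.4, 89.9, 2.9]
force: [0.9, -0.3, 0.2]
grip_width: 0.0002
```

```bash
python3 -c "
from h import *
go(); L=loc(); print(L.round(4))
n=11
for th,r in zip(np.radians(np.linspace(100,0,n)),np.linspace(.045,.054,n)):
    t=.002; cy=.1645-r*np.cos(th)+t*np.sin(th)+.0105; cz=.078+r*np.sin(th)+t*np.cos(th)+.019
    print([-1,float(round(L[2]-cz,3)),float(round(cy-L[1],3)),0,0])
"
```

```text
t 31.32 tcp [0.5813 0.26   0.1419] jaw 5.33 q7 -12.2 F [ 0.9 -0.3  0.2] w 0.0002
[0.0243 0.2107 0.1419]
[-1, 0.001, -0.026, 0, 0]
[-1, -0.001, -0.034, 0, 0]
[-1, -0.001, -0.042, 0, 0]
[-1, -0.001, -0.05, 0, 0]
[-1, 0.002, -0.058, 0, 0]
[-1, 0.006, -0.066, 0, 0]
[-1, 0.011, -0.073, 0, 0]
[-1, 0.018, -0.079, 0, 0]
[-1, 0.025, -0.084, 0, 0]
[-1, 0.034, -0.088, 0, 0]
[-1, 0.043, -0.09, 0, 0]
```

Call:
step_arm(
  deltas=[
    [-1,0,-0.013,0,0],
    [-1,0,-0.026,0,0],
    [-1,-0.001,-0.034,0,0],
    [-1,-0.001,-0.042,0,0],
    [-1,-0.001,-0.05,0,0],
    [-1,0.002,-0.058,0,0],
    [-1,0.006,-0.066,0,0],
    [-1,0.011,-0.073,0,0],
    [-1,0.018,-0.079,0,0],
    [-1,0.025,-0.084,0,0],
    [-1,0.03,-0.087,0,0],
    [-1,0.03,-0.087,0,0],
  ],
)

```text
time_s: 32.83
tool_pos: [0.5888, 0.1741, 0.111]
tool_rot: [87.0, 90.0, 92.4]
force: [-0.1, 1.8, 1.7]
grip_width: 0.0004
```

```bash
python3 -c "
from h import *
go(); L=loc(); print(L.round(4))
m,im,d=cam('side'); save('s14',im[100:240,240:460].repeat(3,0).repeat(3,1))
"
```

```text
t 32.83 tcp [0.5888 0.1741 0.111 ] jaw 5.38 q7 -3.9 F [-0.1  1.8  1.7] w 0.0004
[0.0236 0.1244 0.111 ]
```

View pics/s14.png

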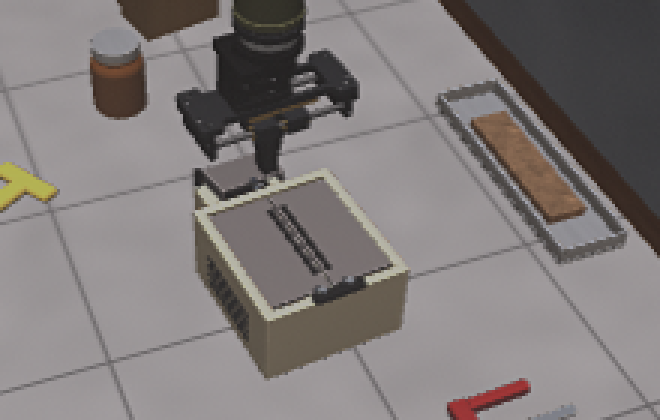

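The cover is nearly down under the fingers at (240,180), and both guards are shut. Pressing it in: the shut top face should be at 80 mm, so TCP about 99 mm.

Call:
step_arm(
  deltas=[
    [-1,0.004,-0.001,0,0],
    [-1,0.007,-0.002,0,0],
    [-1,0.01,-0.003,0,0],
    [-1,0.013,-0.003,0,0],
    [-1,0.016,-0.003,0,0],
    [-1,0.016,-0.003,0,0],
  ],
)

```text
time_s: 33.62
tool_pos: [0.5896, 0.171, 0.0984]
tool_rot: [66.6, 89.9, 72.0]
force: [-8.1, -1.4, 21.3]
grip_width: 0.0007
```

```bash
python3 -c "
from h import *
go(); print(loc().round(4))
"
```

```text
t 33.62 tcp [0.5896 0.171  0.0984] jaw 5.37 q7 -3.1 F [-8.1 -1.4 21.3] w 0.0007
[0.0241 0.1212 0.0984]
```

Call:
step_arm(
  deltas=[
    [-1,-0.03,0,0,0],
    [-1,-0.08,0,0,0],
    [-1,-0.13,0.01,0,0],
    [-1,-0.16,0.04,0,0],
    [-1,-0.18,0.08,0,0],
    [-1,-0.18,0.12,0,0],
    [-1,-0.18,0.12,0,0],
  ],
)

```text
time_s: 34.5
tool_pos: [0.5763, 0.2944, 0.2736]
tool_rot: [-169.8, 89.9, -164.1]
force: [-0.5, 0.2, -0.4]
grip_width: 0.0007
```

```bash
python3 -c "
from h import *
go(); print(loc().round(4))
for n in ['top','side']:
    m,im,d=cam(n); P=cloud(m,d); save('x15'+n,im); L=local(P)
    for nm,g,ax in [('near',(abs(L[...,1])<.06)&(L[...,0]>-.065)&(L[...,0]<-.005),0),('far',(abs(L[...,1])<.06)&(L[...,0]>.005)&(L[...,0]<.065),0),('cover',(abs(L[...,0])<.035)&(L[...,1]>.112)&(L[...,1]<.16),1)]:
        q=L[g&(L[...,2]>.07)&(L[...,2]<.15)&(d>0)]
        if len(q)>20: f=np.polyfit(q[:,ax],q[:,2],1); print(n,nm,len(q),'slope',f[0].round(3),'z',np.median(q[:,2]).round(4))
    for t in ['jar_center','puller_center','skate_tool_center']:
        for r in regions_of(n,t)[:1]: print(t,round(r['p'],2),np.round(r['pixel']),np.median(P[r['pixels']&(d>0)],0).round(3))
save('x15c',im[100:260,240:460].repeat(3,0).repeat(3,1))
"
```

```text
t 34.5 tcp [0.5763 0.2944 0.2736] jaw 5.73 q7 -16.7 F [-0.5  0.2 -0.4] w 0.0007
[0.0225 0.2454 0.2736]
top near 690 slope 0.012 z 0.0955
top far 675 slope -0.022 z 0.0957
top cover 311 slope 0.003 z 0.0797
puller_center 0.78 [370. 145.] [ 0.691 -0.21   0.013]
skate_tool_center 0.94 [219. 254.] [0.302 0.319 0.011]
side near 502 slope 0.021 z 0.0954
side far 460 slope -0.029 z 0.0956
side cover 184 slope -0.004 z 0.0799
jar_center 0.93 [279. 125.] [0.49  0.44  0.069]
puller_center 0.62 [405. 245.] [ 0.686 -0.213  0.013]
skate_tool_center 0.64 [240. 166.] [0.306 0.316 0.01 ]
```

View pics/x15c.png

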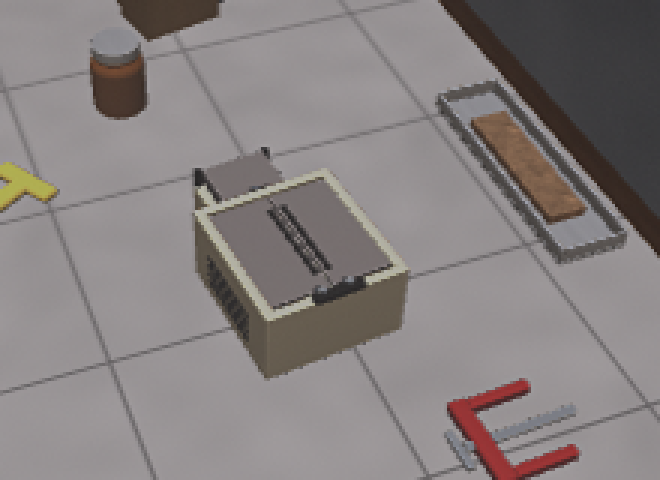

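The cover (240,175) and both guards are shut and level, and the bystanders have not moved. Handing in.

```bash
python3 -c "
from h import *
print(env.sign_off()); print(monitor.get_obs()['time_s'])"
```

```text
the job is handed in; nothing more can be done
None
the job is handed in; nothing more can be done
```

I loaded both wheels that were on the tiles and shut both guards. Then I switched the rocker on and closed the cover. The job was handed in at about 35 s of robot time; no verdict was reported.

- **Wheels:** Only the 68 mm and 60 mm wheels were there; the yellow and orange rings are look-alikes and I left them. The 68 went on first, then the 60. Their tops measured about 39 mm and 54 mm, where 40 and 55 mm are expected when fully home.
- **Guards:** Near leaf, then far leaf. Both stayed level at about 95–96 mm after I let go.
- **Rocker:** Its slope went from +0.20 to −0.20 rad and stayed there, so it is on. I could not see it again once the cover was shut.
- **Cover:** Shut and level at 80 mm after I let go.
- **Bystanders:** The last pictures show the jar, puller and skate tool where they started. The puller read about 5 mm off from the top camera in the last check but unchanged from the side camera, and the robot never went near it.

Pressing forces reached about 29 N at most, all through the fingertips. No check failed. The one disagreement was that the top and side cameras placed the spindle 3–6 mm off the wrist camera's reading; I used the wrist camera, and both wheels slid on without contact force.

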